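# Clear the mallet and clamp the bit in the bench chuck

## Robot

A 7-joint arm with a two-finger parallel gripper is mounted at the origin on the work surface. World frame = base frame: x ahead of the robot, y to its left, z up, the work surface at z = 0. Lengths are in m, angles in degrees, forces in N, time in s.
With the tool pointing down it reaches from about 0.4 to 0.9 m from the base axis. Payload 5.5 kg.
Tool frame: the origin (TCP) lies midway between the tips of the shut fingers; the grasp point (between the pads) lies 19 mm behind it; z points along the fingers, y is the line along which they close (so a half turn about z gives the same grasp; the last joint's range is limited). The gripper opens to 92 mm and grips with 3 to 60 N. Pads are 19 mm wide; open, the fingers measure 130 mm over their backs; the gripper's body (75 mm by 190 mm) begins 47 mm behind the grasp point.
Start: joints at [-53.159, 28.699, -24.465, 88.831, 12.651, 65.22, -12.049], TCP at [0.241, 0.604, 0.227] pointing down, gripper open.
Joint ranges: [-164.97, 164.97], [-17.58, 116.51], [-87.97, 89.64], [11.32, 138.91], [-80.73, 260.73], [10.89, 115.49], [-147.41, 147.41]. Speed limits (degrees/s): [147.25, 147.25, 180, 180, 180, 180, 180].

## Interface

Orientations are given as a 3x3 rotation matrix whose columns are the frame's x, y, z axes.
In Python, from bench import manip gives the robot as it stands. Calls block until the motion is done:
- manip.reach(position, orientation): joint-space move of the TCP to a pose.
- manip.servo_line(position, ori=None, speed=0.15, stop_force=None): straight line of the TCP; ori=None keeps the orientation; speed is the mean speed in m/s. With stop_force (N) it stops when the force on the tool has changed by that much, and returns True; else False.
- manip.goto_joints(angles): joint-space move.
- manip.command_gripper(opening, force=None): opening from 0.0 (shut) to 1.0 (fully open); force is the grip in N (None keeps the last); returns when the fingers have stopped.
- manip.dwell(seconds).
- manip.inverse_kinematics(position, orientation): joint angles nearest the present ones, or None.
- manip.read_state(): the state.
- manip.camera(name): name is "scene" or "top" or "wrist"; returns (picture, depth): 420x560x3 uint8, red, green, blue; 420x560 float32, m along the optical axis (not along the pixel's ray), 0 where there is no reading.
- manip.get_calibration(name): a dict with "intrinsics" (3x3 intrinsics, pixels), "extrinsics" (4x4, takes a point from camera to world coordinates); the wrist camera has in their place "hand_eye" (4x4, takes a point from camera to tool coordinates, whose origin is the TCP and whose axes are the flange's). Camera axes: x right, y down, z forward; pixel columns grow to the right and rows downward; lengths in m; the calibration is good to about 2 mm. A picture is of the moment at which its call begins: read the wrist's pose just before it. get_calibration takes no time and is no camera call.
A pose or a line that the arm cannot do raises manip.PlanningError and nothing moves.
- manip.job_done(): hands the job in; it is judged then, once.
The state is a dict: "t": time; "joint_pos": joint angles; "joint_vel": joint speeds; "joint_torque": joint torques, N m; "eef_pos": TCP position; "tool_rot": TCP orientation; "contact_force": force on the tool from outside, world axes, zero at the start; "torque": the same for the moment, N m; "grip_width": opening from 0.0 (shut) to 1.0 (fully open); "gripper_force": force on a finger pad.
Only numpy, scipy, OpenCV 4.12 (cv2) and the standard library are available. Lean on these libraries where they do the work, as an engineer would, in place of code of your own. Each camera call takes 0.05 s, during which the arm holds its last target. There are 200 camera calls.

## Task

A wooden mallet has been left in the path of the bench chuck's crank: without bumping the crank into it, pick it up and lay it down inside the open tool tray without dropping it. Then swing the crank clockwise (seen from above) until the three jaws have closed on the bit that stands in the chuck and you feel it go firm, but do not force it further, and let go. Leave the three bits standing where they are, and do not disturb the jar and the brass cup.

Things in the scene. Friction and masses are not known exactly. Their poses are not given: they have to be found in the camera images.
- mallet: loose wooden mallet lying in the crank's way, about 0.35 kg. Origin: under the centre of its head, z up. Head: block 50 mm (x) by 90 mm (y) by 50 mm (z). Round handle, 22 mm thick, from the head's face at x = -25 mm to x = -180 mm, axis 25 mm above the origin. Pinch it by the handle near the head.
- mallet_head (a point): centre of the mallet's head, 25 mm above the underside
- mallet_end (a point): on the handle's axis, 5 mm short of its free end
- tray: open dark steel tool tray fixed to the bench, 300 mm (x) by 190 mm (y), 32 mm high, walls and floor 5 mm. Origin: centre of its underside.
- chuck: three-jaw chuck fixed to the bench, axis upright, base 92 mm, sleeve 82 mm wide; origin: centre of its underside. From the sleeve a level bar, 38 mm up, carries an upright, free-spinning round wooden grip, 20 mm thick, 44 to 110 mm up, 115 mm off the axis. At crank angle q the grip is at angle -pi/2 - q in this frame (q = 0: on the -y side). The bit in the chuck reaches 145 mm up.
- sleeve (a joint): crank angle, rad: 0 jaws open, growing clockwise from above, stop at 2.9. Moves the jaws inward 5 mm per rad from 14 mm off the axis; they meet the bit somewhere from 1.2 to 1.8 rad, then resistance climbs (springy jaws): about 9 N at the grip while free, 11 N just firm enough, 12 to 16 N good, over about 19 N forced. Stays where it is left.
- crank_grip (a point): centre of the top of the crank's upright grip, 110 mm above the bench
- jaw0: chuck jaw, steel block 22 mm long, 10 mm wide, 20 mm high, at 58 to 78 mm above the bench, sliding towards the chuck's axis; origin on the chuck's axis at its underside while open, x pointing outward
- jaw1: chuck jaw, steel block 22 mm long, 10 mm wide, 20 mm high, at 58 to 78 mm above the bench, sliding towards the chuck's axis; origin on the chuck's axis at its underside while open, x pointing outward
- jaw2: chuck jaw, steel block 22 mm long, 10 mm wide, 20 mm high, at 58 to 78 mm above the bench, sliding towards the chuck's axis; origin on the chuck's axis at its underside while open, x pointing outward
- bit_a: steel tool bit, 115 mm long, upright; origin: centre of its foot. Tail 10 mm wide (lowest 27 mm), a shank 32 mm long of 10 to 16 mm (differs from bit to bit), a brass collar 24 mm wide at 59 to 67 mm, a 16 mm head. At the start one of the three bits stands loose in the chuck, the other two in the rack; which is where changes.
- bit_b: steel tool bit, 115 mm long, upright; origin: centre of its foot. Tail 10 mm wide (lowest 27 mm), a shank 32 mm long of 10 to 16 mm (differs from bit to bit), a brass collar 24 mm wide at 59 to 67 mm, a 16 mm head. At the start one of the three bits stands loose in the chuck, the other two in the rack; which is where changes.
- bit_c: steel tool bit, 115 mm long, upright; origin: centre of its foot. Tail 10 mm wide (lowest 27 mm), a shank 32 mm long of 10 to 16 mm (differs from bit to bit), a brass collar 24 mm wide at 59 to 67 mm, a 16 mm head. At the start one of the three bits stands loose in the chuck, the other two in the rack; which is where changes.
- rack: dark wooden block fixed to the bench, 54 mm by 160 mm, 52 mm high, with three holes 50 mm apart along y for spare bits, one empty. Origin: centre of its underside.
- jar: loose amber glass jar 64 mm wide, 85 mm high, a bystander; origin at the centre of its underside
- cup: loose brass cup 72 mm wide, 80 mm high, a bystander; origin at the centre of its underside
Not all that is in view belongs to the job. Leave any green or red look-alike of the mallet alone.

How it is judged (in metres and radians):
On the way, in this order (a step that is already met when the one before it is completed fails the run):
1. the mallet lies inside the tool tray, released and still (x of mallet_head in the frame of tray between -0.15 and 0.15 m and y of mallet_head in the frame of tray between -0.095 and 0.095 m and z of each of mallet_head, mallet_end in the frame of tray below 0.042 m and x of mallet_end in the frame of tray between -0.15 and 0.15 m and y of mallet_end in the frame of tray between -0.095 and 0.095 m and linear speed of mallet below 0.05 m/s and contact force between the fingers and mallet below 0.2 N), for 0.2 s.
2. each of the three jaws presses on the bit with more than 18 N (contact force between each of jaw0, jaw1, jaw2 and anything else above 18 N), for 0.2 s.
At the end, for the whole second after the job is handed in: The mallet rests still and released on the floor of the tool tray, head and handle end within its outline (handle axis under 42 mm above the tray's underside); with the crank let go each jaw presses on the bit with more than 18 N; all three bits are within 7 degrees of upright (all of step 2 and x of mallet_head in the frame of tray between -0.15 and 0.15 m and y of mallet_head in the frame of tray between -0.095 and 0.095 m and z of each of mallet_head, mallet_end in the frame of tray below 0.042 m and x of mallet_end in the frame of tray between -0.15 and 0.15 m and y of mallet_end in the frame of tray between -0.095 and 0.095 m and linear speed of mallet below 0.05 m/s and angle between each of bit_a, bit_b, bit_c's own z axis and vertical below 0.12 rad); the robot touches nothing.
It fails at once if a jaw presses on the bit with more than 80 N: forced (contact force between any of jaw0, jaw1, jaw2 and anything else above 80 N).
It fails at once if the crank is driven against the mallet (more than 4 N) (contact force between mallet and chuck above 4 N).
It fails at once if the mallet is dropped or thrown: it moves faster than 0.8 m/s with no finger on it (linear speed of mallet above 0.8 m/s and contact force between the fingers and mallet below 0.1 N).
It fails at once if a bit is moved from its place by more than 30 mm (distance of any of bit_a, bit_b, bit_c from where it was at the start of the episode above 0.03 m).
It fails at once if the jar or the cup is pushed by more than 30 mm or tipped (distance of any of jar, cup from where it was at the start of the episode above 0.03 m or angle between any of jar, cup's own z axis and vertical above 0.5 rad).
It also fails if it takes over 64 s, if anything falls off the work surface, if the arm or the gripper's body presses on something with over 40 N, if the wrist force passes 120 N, or if a joint passes its speed limit or range.

## Working session

There is one attempt and no reset: what is moved stays moved. The work goes in short steps, each a Python script; the robot and the scene stay as the last script left them, time stands still between calls to the robot, and variables do not carry over. Pictures are saved under pics/ and viewed, at most 10 in all, crops included, and the job is handed in when it is done.

```bash
mkdir -p pics; ls
python3 - <<'E'
from bench import manip
import cv2, numpy as np
for n in ("scene","top"):
    p,d=manip.camera(n); np.savez(f"{n}.npz",p=p,d=d)
    cv2.imwrite(f"pics/{n}0.png",cv2.cvtColor(p,cv2.COLOR_RGB2BGR))
    c=manip.get_calibration(n); print(n,np.round(c["intrinsics"],1).tolist(),np.round(c["extrinsics"],3).tolist())
print(manip.read_state()["t"])
E
```

```text
pics
scene [[463.4, 0.0, 283.9], [0.0, 463.4, 212.3], [0.0, 0.0, 1.0]] [[-0.643, 0.5, -0.58, 1.186], [0.766, 0.44, -0.469, 0.475], [0.02, -0.746, -0.666, 0.817], [0.0, 0.0, 0.0, 1.0]]
top [[525.6, 0.0, 276.4], [0.0, 525.6, 216.5], [0.0, 0.0, 1.0]] [[-0.011, -0.982, 0.188, 0.308], [-1.0, 0.008, -0.016, -0.03], [0.015, -0.188, -0.982, 1.456], [0.0, 0.0, 0.0, 1.0]]
0.1
```

View pics/top0.png

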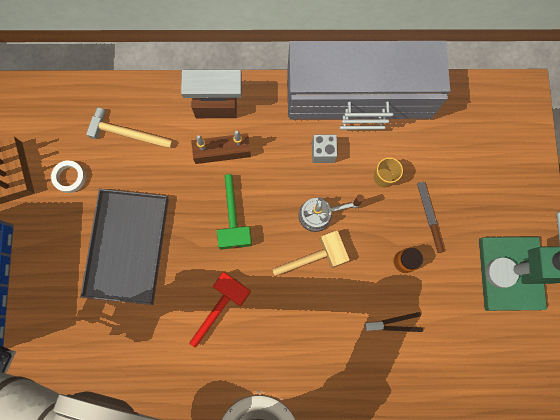

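View pics/scene0.png

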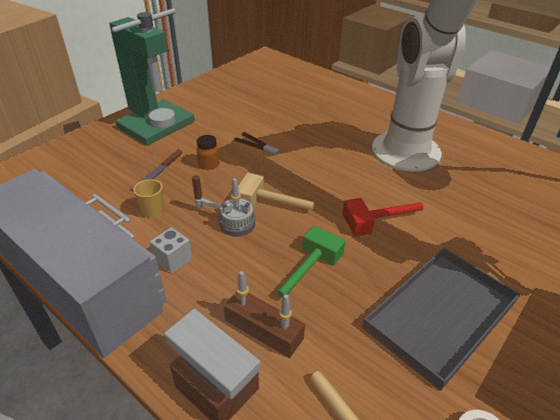

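The mallet meant is the natural-wood one: head at (335,249) and handle end at (275,271) in the top view. It lies beside the chuck (317,211) and its crank grip (358,201). The green mallet (235,238) and red mallet (231,289) are look-alikes, and the yellow-handled steel hammer (100,123) is clutter. The tray is at (126,247), the cup at (389,170) and the jar at (409,260). I'll measure next and confirm with one crop.

```bash
cat > h.py <<'E'
import numpy as np, cv2
from bench import manip
def cal(n):
    c=manip.get_calibration(n); return np.array(c["intrinsics"]),np.array(c["extrinsics"])
def rays(n,uv):
    K,E=cal(n); uv=np.atleast_2d(uv).astype(float)
    d=np.c_[(uv-K[:2,2])/[K[0,0],K[1,1]],np.ones(len(uv))]@E[:3,:3].T
    return E[:3,3],d
def onplane(n,uv,z):
    o,d=rays(n,uv); return o+d*((z-o[2])/d[:,2])[:,None]
def tri(n1,uv1,n2,uv2):
    o1,d1=rays(n1,uv1);o2,d2=rays(n2,uv2);d1,d2=d1[0],d2[0]
    s=np.linalg.lstsq(np.c_[d1,-d2],o2-o1,rcond=None)[0]
    a,b=o1+d1*s[0],o2+d2*s[1]; return (a+b)/2,np.linalg.norm(a-b)
def cloud(n,d):
    v,u=np.mgrid[:d.shape[0],:d.shape[1]]; o,r=rays(n,np.c_[u.ravel(),v.ravel()])
    P=o+r*d.ravel()[:,None]; P[d.ravel()==0]=np.nan
    return P.reshape(*d.shape,3)
def down(a):  # tool z down, closing line y at world angle a (rad)
    y=np.array([np.cos(a),np.sin(a),0]); z=np.array([0,0,-1.]); return np.c_[np.cross(y,z),y,z]
E
python3 - <<'E'
from h import *
D={n:np.load(n+".npz") for n in("top","scene")}
C={n:cloud(n,D[n]["d"]) for n in D}
H={n:cv2.cvtColor(D[n]["p"],cv2.COLOR_RGB2HSV) for n in D}
for n,pts in dict(top=[(335,245),(300,262),(300,285),(126,247),(358,201),(317,211)],scene=[(249,188),(285,199),(300,225),(440,310),(197,185),(235,185)]).items():
    for u,v in pts: print(n,(u,v),H[n][v,u],D[n]["p"][v,u],np.round(C[n][v,u],3))
a=D["top"]["p"][160:290,260:430];b=D["scene"]["p"][140:270,150:320]
cv2.imwrite("pics/crop1.png",cv2.cvtColor(cv2.resize(np.hstack([a,b]),None,fx=2.35,fy=2.35*1.5,interpolation=cv2.INTER_CUBIC),cv2.COLOR_RGB2BGR))
for n,r in dict(top=(225,285,265,355),scene=(165,220,230,320)).items():
    h=H[n];z=C[n][...,2]
    m=np.zeros(z.shape,bool);m[r[0]:r[1],r[2]:r[3]]=1
    m&=(z>.008)&(h[...,0]>15)&(h[...,0]<30)&(h[...,1]>60)
    P=C[n][m];print(n,m.sum(),np.nanpercentile(P,[2,50,98],axis=0).round(3).tolist())
    top=P[(P[:,2]>.042)];print(' head',len(top),np.round(np.median(top,0),4), cv2.minAreaRect((top[:,:2]*1000).astype(np.float32)))
    hd=P[P[:,2]<.042]
# tray
d=D["top"]["p"];h=H["top"];z=C["top"][...,2]
for n in D:
    P=C[n].reshape(-1,3); hh=H[n].reshape(-1,3)
    m=(P[:,0]>.1)&(P[:,0]<.8)&(P[:,1]>.2)&(P[:,1]<.6)&(P[:,2]>.022)&(P[:,2]<.045)&(hh[:,1]<70)&(hh[:,2]<120)
    Q=P[m]; print(n,'tray rim',m.sum(),cv2.minAreaRect((Q[:,:2]*1000).astype(np.float32)),np.nanpercentile(Q,[1,50,99],axis=0).round(3).tolist())
    # tall points in chuck region
    m=(abs(P[:,0]-.49)<.2)&(abs(P[:,1]+.14)<.16)&(P[:,2]>.095)&(P[:,2]<.2); Q=P[m]
    print(n,'tall',len(Q)); 
    if len(Q):
        _,lab,cen=cv2.kmeans(Q[:,:2].astype(np.float32),2,None,(3,50,1e-5),5,0)
        for k in range(2): q=Q[lab[:,0]==k];print('  ',cen[k],len(q),q.min(0).round(3),q.max(0).round(3))
E
```

```text
top (335, 245) [ 23 115 247] [247 221 136] [ 0.497 -0.211  0.049]
top (300, 262) [ 22 113 246] [246 216 137] [ 0.454 -0.116  0.031]
top (300, 285) [ 14 174 120] [120  75  38] [ 0.394 -0.117 -0.004]
top (126, 247) [150   2 103] [103 102 103] [0.503 0.364 0.001]
top (358, 201) [ 12 155  89] [89 56 35] [ 0.605 -0.267  0.111]
top (317, 211) [ 19  65 141] [141 128 105] [ 0.581 -0.16   0.099]
scene (249, 188) [ 18 104 201] [201 169 119] [ 0.506 -0.195  0.052]
scene (285, 199) [ 18 109 168] [168 139  96] [ 0.461 -0.109  0.033]
scene (300, 225) [ 14 156 149] [149 100  58] [ 0.484 -0.039 -0.001]
scene (440, 310) [150   8  91] [91 88 91] [0.498 0.357 0.005]
scene (197, 185) [ 12 141  83] [83 55 37] [ 0.619 -0.266  0.091]
scene (235, 185) [ 38   8 125] [124 125 121] [ 0.592 -0.157  0.133]
top 1084 [[0.427, -0.239, 0.025], [0.47, -0.192, 0.047], [0.53, -0.05, 0.056]]
 head 605 [ 0.4888 -0.2097  0.0507] ((465.1959228515625, -144.93927001953125), (89.92486572265625, 189.5137481689453), 20.743606567382812)
scene 1007 [[0.434, -0.237, 0.019], [0.477, -0.179, 0.038], [0.597, -0.045, 0.098]]
 head 454 [ 0.4991 -0.2031  0.0508] ((527.6712646484375, -197.81866455078125), (168.92494201660156, 51.434566497802734), 20.577486038208008)
top tray rim 792 ((540.3492431640625, 420.24267578125), (317.24908447265625, 356.724609375), 83.5026626586914) [[0.348, 0.253, 0.022], [0.5, 0.378, 0.031], [0.662, 0.471, 0.039]]
top tall 118
   [ 0.58433014 -0.15977412] 66 [ 0.577 -0.171  0.095] [ 0.598 -0.152  0.152]
   [ 0.6125014  -0.27252904] 52 [ 0.604 -0.281  0.095] [ 0.622 -0.264  0.116]
scene tray rim 1596 ((524.9782104492188, 385.2717590332031), (241.7873077392578, 336.7563171386719), 83.49636840820312) [[0.351, 0.254, 0.022], [0.537, 0.37, 0.031], [0.665, 0.469, 0.035]]
scene tall 204
   [ 0.61840975 -0.27062818] 70 [ 0.607 -0.285  0.095] [ 0.626 -0.262  0.114]
   [ 0.59340256 -0.15840599] 134 [ 0.579 -0.174  0.095] [ 0.602 -0.15   0.148]
```

View pics/crop1.png

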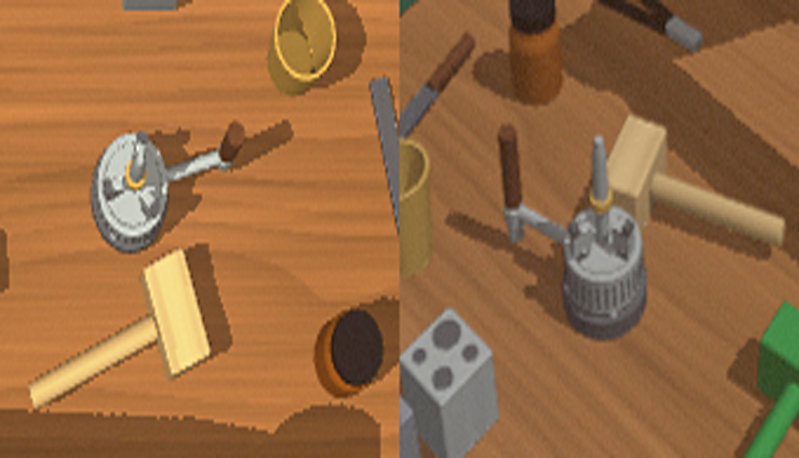

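Run:
```python
from h import *
D={n:np.load(n+".npz")["p"] for n in("top","scene")}
res={}
for n,r in dict(top=(228,285,265,355),scene=(170,215,237,320)).items():
    h=cv2.cvtColor(D[n],cv2.COLOR_RGB2HSV); m=np.zeros(h.shape[:2],np.uint8)
    s=(slice(r[0],r[1]),slice(r[2],r[3])); m[s]=(((h[...,0]>15)&(h[...,0]<30)&(h[...,1]>60)&(h[...,1]<140)&(h[...,2]>90))[s])*255
    k,l,st,_=cv2.connectedComponentsWithStats(m); m=(l==1+st[1:,4].argmax()).astype(np.uint8)
    head=cv2.morphologyEx(m,cv2.MORPH_OPEN,cv2.getStructuringElement(cv2.MORPH_ELLIPSE,(13,13)))
    hd=m&~cv2.dilate(head,np.ones((5,5),np.uint8))
    k,l,st,_=cv2.connectedComponentsWithStats(hd); hd=l==1+st[1:,4].argmax()
    uv=np.argwhere(hd)[:,::-1].astype(np.float32)
    vx,vy,x,y=cv2.fitLine(uv,cv2.DIST_L2,0,.01,.01)[:,0]; t=(uv-[x,y])@[vx,vy]
    e=np.array([[x+vx*q,y+vy*q] for q in (t.min(),t.max())]); res[n]=e
    P=onplane(n,e,.025); print(n,'handle px',e.round(1).tolist(),P.round(4).tolist(),'area',head.sum(),hd.sum())
    if n=="top":
        hc=cv2.minAreaRect(np.argwhere(head)[:,::-1].astype(np.float32)); print('head',hc, onplane(n,cv2.boxPoints(hc),.05).round(3).tolist())
# common handle: planes through each view's handle line, intersect -> axis line with height
def pl(n): o,d=rays(n,res[n]); nn=np.cross(d[0],d[1]); nn/=np.linalg.norm(nn); return nn,nn@o
(n1,c1),(n2,c2)=pl("top"),pl("scene"); dr=np.cross(n1,n2); dr/=np.linalg.norm(dr)
for xx in (.43,.47): print('axis at x',xx,np.linalg.solve([n1,n2,[1,0,0]],[c1,c2,xx]).round(4))
# tray outline
h=cv2.cvtColor(D["top"],cv2.COLOR_RGB2HSV); m=np.zeros(h.shape[:2],np.uint8);s=(slice(180,312),slice(75,175))
m[s]=((h[...,1]<60)&(h[...,2]<130))[s]; m=cv2.morphologyEx(m,cv2.MORPH_OPEN,np.ones((5,5),np.uint8))
c=max(cv2.findContours(m,0,2)[0],key=cv2.contourArea); P=onplane("top",c[:,0],.032)
print('tray',cv2.minAreaRect((P[:,:2]*1000).astype(np.float32)))
print('grip',tri("top",[[359.5,197.5]],"scene",[[196.5,178]]))
print('bit top',tri("top",[[318,201]],"scene",[[234.6,179.5]]))
from itertools import product
```

```text
top handle px [[273.0, 272.1000061035156], [321.0, 253.6999969482422]] [[0.4279, -0.043, 0.025], [0.477, -0.175, 0.025]] area 632 387
head ((333.17242431640625, 248.9310302734375), (33.42516326904297, 21.91204833984375), 68.19859313964844) [[0.518, -0.162, 0.05], [0.54, -0.218, 0.05], [0.455, -0.249, 0.05], [0.434, -0.193, 0.05]]
scene handle px [[262.6000061035156, 193.39999389648438], [313.29998779296875, 205.60000610351562]] [[0.475, -0.1757, 0.025], [0.4249, -0.0427, 0.025]] area 482 417
axis at x 0.43 [ 0.43   -0.0492  0.0272]
axis at x 0.47 [ 0.47   -0.1566  0.0268]
tray ((504.41412353515625, 359.009033203125), (194.57362365722656, 298.8409118652344), 83.47393035888672)
grip (array([ 0.61437403, -0.2713766 ,  0.1086501 ]), np.float64(0.0014615506787049827))
bit top (array([ 0.59532808, -0.15632791,  0.15217254]), np.float64(0.004039808958454446))
```

```bash
cat >> h.py <<'E'
def tool(c,tilt=0.,flip=1):  # closing line c (unit xy), body leaning away from c by tilt
    c=np.array([c[0],c[1],0.]); up=np.array([0,0,1.])
    y=flip*(c*np.cos(tilt)+up*np.sin(tilt)); z=c*np.sin(tilt)-up*np.cos(tilt)
    return np.c_[np.cross(y,z),y,z]
END=np.array([.4265,-.043]); U=np.array([.349,-.937]); U/=np.linalg.norm(U); CL=np.array([-U[1],U[0]])
GR=np.r_[END+.118*U,.026]
TR=np.array([.504,.359]); TA=np.radians(-6.5)
E
python3 - <<'E'
from h import *
print(np.round(manip.get_calibration("wrist")["hand_eye"],3).tolist())
t=np.radians(6)
for f in(1,-1):
    R=tool(CL,t,f); p=GR+R[:,2]*.011; print(f,p.round(3),CL.round(3))
    for dz in(0,.22):
        q=manip.inverse_kinematics(p+[0,0,dz],R); print(None if q is None else np.round(q))
    for s in (1,-1):
        L=s*np.array([np.cos(TA),np.sin(TA)]);R2=tool([-L[1],L[0]],0,f); q=manip.inverse_kinematics(np.r_[TR+L*.0155,.1],R2);print('tray',s,None if q is None else np.round(q))
E
```

```text
[[0.001, -0.969, -0.248, 0.067], [1.0, 0.001, 0.0, 0.001], [-0.0, -0.248, 0.969, -0.157], [0.0, 0.0, 0.0, 1.0]]
1 [ 0.469 -0.153  0.015] [0.937 0.349]
[ -3.  31.  25. 124. -36.  28.  71.]
[ -2.   7.  21. 115.  -8.  53.  44.]
tray 1 [-21.  35. -21.  97.  16.  51.  34.]
tray -1 [ -49.   31.   13.  102.   -9.   48. -128.]
-1 [ 0.469 -0.153  0.015] [0.937 0.349]
[-24.  41.  52. 125. -62.  40. -88.]
[ -47.   22.   79.  116.  -31.   59. -113.]
tray 1 [ -47.   33.   14.   98.  -10.   49. -126.]
tray -1 [-22.  33. -22. 101.  15.  49.  32.]
```

Run:
```python
from h import *
R=tool(CL,np.radians(6),1); p=GR+R[:,2]*.011
manip.command_gripper(.45)
manip.reach(p+[0,0,.23],R)
T=np.eye(4); s=manip.read_state(); T[:3,:3]=s["tool_rot"]; T[:3,3]=s["eef_pos"]
pic,d=manip.camera("wrist"); np.savez("w1.npz",p=pic,d=d,T=T)
cv2.imwrite("pics/w1.png",cv2.cvtColor(pic,cv2.COLOR_RGB2BGR))
c=manip.get_calibration("wrist");K=np.array(c["intrinsics"]);E=T@np.array(c["hand_eye"])
for n,q in dict(end=np.r_[END,.025],grasp=GR,headc=np.r_[END+.18*U,.05],bit=np.array([.59,-.159,.145])).items():
    x=np.linalg.inv(E)@np.r_[q,1]; x=K@x[:3]; print(n,(x[:2]/x[2]).round(1))
print(s["t"],s["eef_pos"],s["contact_force"],s["grip_width"])
```

```text
end [253.1  66.6]
grasp [254.7 179.7]
headc [256.4 239.7]
bit [394.6 258.3]
3.8333 [ 0.46922114 -0.15220086  0.24497154] [-0.11242294  0.85105773  0.01372705] 0.4493149542766091
```

View pics/w1.png

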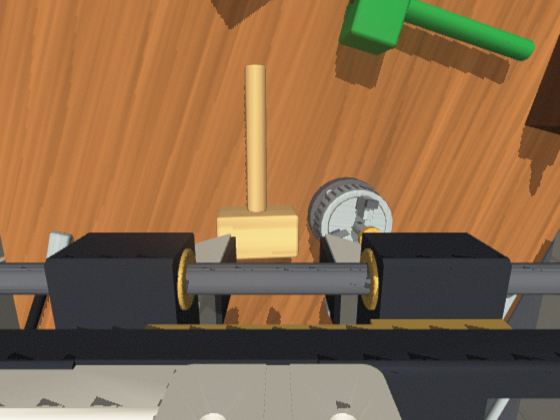

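The wrist view shows the wooden mallet's handle end at (256,67) and its head at (258,232). The predicted pixels were (253,67) and (256,240), so the pose is confirmed. The chuck at (350,215) is clear of the fingers.

Run:
```python
from h import *
def st(m): s=manip.read_state(); print(m,round(s["t"],2),s["eef_pos"].round(4) if hasattr(s["eef_pos"],'round') else s["eef_pos"],np.round(s["contact_force"],2),round(s["grip_width"],3),s["gripper_force"])
R=tool(CL,np.radians(6),1); p=GR+R[:,2]*.011
b=manip.servo_line(p+[0,0,.06],R,.15,stop_force=6); st(b)
if not b: b=manip.servo_line(p,R,.05,stop_force=6); st(b)
if not b:
    manip.command_gripper(0.,55); st('grip')
    manip.servo_line(p+[0,0,.02],R,.04); st('lift')
    pic,d=manip.camera("wrist"); cv2.imwrite("pics/w2.png",cv2.cvtColor(pic,cv2.COLOR_RGB2BGR))
```

```text
False 5.17 [ 0.4694 -0.1535  0.0758] [ 0.28  0.7  -0.36] 0.448 0.0
False 6.52 [ 0.4691 -0.1533  0.0154] [-0.61  0.48 -0.76] 0.447 0.0
grip 6.99 [ 0.4691 -0.1531  0.0153] [0.09 1.34 1.49] 0.225 54.99518394470215
lift 7.64 [ 0.4688 -0.1531  0.0352] [-1.21 -0.84 -3.33] 0.22 54.98178005218506
```

View pics/w2.png

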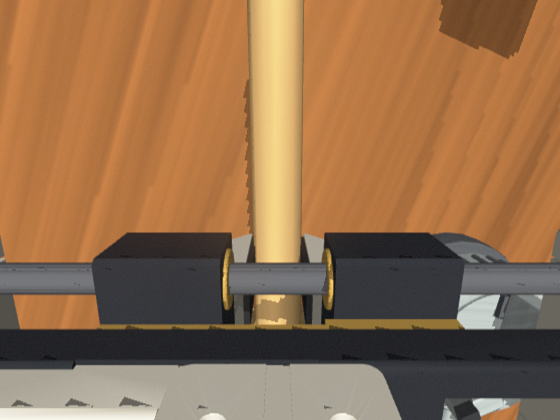

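The handle is held between the pads at (275,270) and the tool carries about 3.4 N. Next I lift, carry it above the tray, and check for droop.

Run:
```python
from h import *
R=tool(CL,np.radians(6),1); p=GR+R[:,2]*.011
manip.servo_line(p+[-.02,0,.22],R,.12)
L=np.array([np.cos(TA),np.sin(TA)]);R2=tool([-L[1],L[0]],0,1)
manip.reach(np.r_[TR+L*.0155,.22],R2)
s=manip.read_state();T=np.eye(4);T[:3,:3]=s["tool_rot"];T[:3,3]=s["eef_pos"]
pic,d=manip.camera("wrist"); c=manip.get_calibration("wrist");K=np.array(c["intrinsics"]);E=np.array(c["hand_eye"])
h=cv2.cvtColor(pic,cv2.COLOR_RGB2HSV)
m=(h[...,0]>15)&(h[...,0]<30)&(h[...,1]>60)&(h[...,1]<150)&(h[...,2]>90)&(d>0)&(d<.2); m[225:]=0
v,u=np.nonzero(m); Z=d[m]; P=np.c_[(u-K[0,2])/K[0,0]*Z,(v-K[1,2])/K[1,1]*Z,Z]@E[:3,:3].T+E[:3,3]
W=P@T[:3,:3].T+T[:3,3]
print(s["t"],np.round(s["eef_pos"],4),np.round(s["contact_force"],2),s["grip_width"],len(P))
near=[]
for lo in np.arange(P[:,0].min(),P[:,0].max(),.015):
    q=P[(P[:,0]>=lo)&(P[:,0]<lo+.015)]
    if len(q)>20: print(round(lo,3),'y mid',np.round((q[:,1].min()+q[:,1].max())/2,4),'top z(tool)',np.round(np.percentile(q[:,2],3),4))
pic,d=manip.camera("scene"); cv2.imwrite("pics/s2.png",cv2.cvtColor(pic,cv2.COLOR_RGB2BGR))
```

```text
11.3917 [0.5207 0.3548 0.2202] [-0.32  0.06 -3.05] 0.22351247695148244 11733
0.02 y mid 0.0011 top z(tool) -0.0212
0.035 y mid 0.0008 top z(tool) -0.0215
0.05 y mid 0.0008 top z(tool) -0.0218
0.065 y mid 0.0005 top z(tool) -0.0223
0.08 y mid 0.0005 top z(tool) -0.0225
0.095 y mid 0.0004 top z(tool) -0.0228
```

View pics/s2.png

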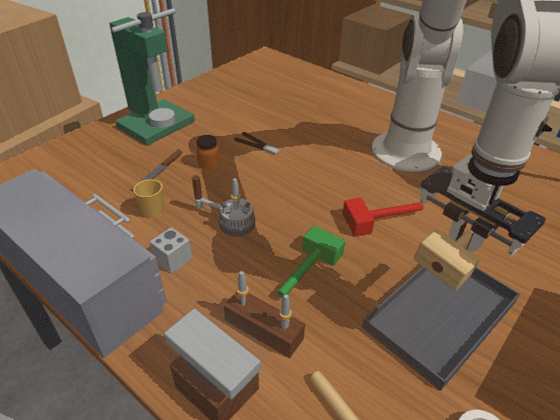

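The mallet is held level (droop about 1°) over the tray, with its head at (447,258). I'll bring back the 6° grasp tilt so it goes down flat.

Run:
```python
from h import *
def st(m): s=manip.read_state(); print(m,round(s["t"],2),np.round(s["eef_pos"],4),np.round(s["contact_force"],2),round(s["grip_width"],3),s["gripper_force"])
L=np.array([np.cos(TA),np.sin(TA)]);R2=tool([-L[1],L[0]],np.radians(6),1)
q=np.r_[TR+L*.0155,0]
manip.servo_line(q+[0,0,.06],R2,.12); st('above')
b=manip.servo_line(q+[0,0,.018],R2,.03,stop_force=2.5); st(b)
manip.command_gripper(.3); manip.command_gripper(.5); st('open')
manip.servo_line(q+[0,0,.2],R2,.12); st('up')
pic,d=manip.camera("wrist"); cv2.imwrite("pics/w3.png",cv2.cvtColor(pic,cv2.COLOR_RGB2BGR))
# crank plan
A=np.array([.59,-.159]);G=np.array([.6144,-.2714]);print(np.linalg.norm(G-A),np.degrees(np.arctan2(*(G-A)[::-1])))
```

```text
above 12.97 [0.52   0.3578 0.0609] [ 0.77 -0.33 -3.7 ] 0.221 54.9808144569397
True 14.18 [0.5189 0.3573 0.0199] [0.33 0.1  3.65] 0.224 54.98508632183075
open 15.12 [0.5174 0.3561 0.0184] [-0.72  0.17  0.58] 0.495 0.0
up 16.78 [0.5189 0.3569 0.199 ] [-0.74 -0.29 -0.37] 0.497 0.0
0.11501791164857755 -77.75215764853942
```

View pics/w3.png

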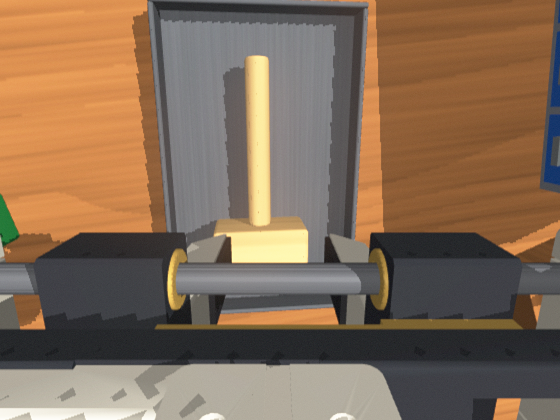

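The mallet lies flat and free inside the tray, with its head at (262,240) and handle end at (257,62). Next is the crank: closing line tangential, fingers loosely around the grip, turning along the arc. First an IK check.

```bash
cat >> h.py <<'E'
AX=np.array([.59,-.159]); RG=.115; ZT=.078; F=1
def crank(phi,z=ZT,f=1,r=RG):
    t=np.array([np.sin(phi),-np.cos(phi)]); return np.r_[AX+r*np.array([np.cos(phi),np.sin(phi)]),z],tool(t,0,f)
E
python3 - <<'E'
from h import *
for f in(1,-1):
    for d in range(-78,-216,-34):
        q=manip.inverse_kinematics(*crank(np.radians(d),f=f)); print(f,d,None if q is None else np.round(q))
print(onplane("top",[[389,165],[409,255]],.08).round(3))
E
```

```text
1 -78 [ -21.   68.   77.   94.  -68.   77. -101.]
1 -112 [ 66.  50. -62. 101.  50.  62. 144.]
1 -146 [ 20.  27.   2. 112.  -1.  41. 147.]
1 -180 [  8.  24.   9. 118.  -6.  39. 111.]
1 -214 [ -3.  25.  13. 117.  -9.  39.  72.]
-1 -78 [  2.  41.  28.  93. -23.  52.  51.]
-1 -112 [ -6.  39.  40. 103. -32.  50.  27.]
-1 -146 [ -4.  31.  33. 112. -24.  43. -14.]
-1 -180 [-16.  29.  38. 118. -27.  42. -50.]
-1 -214 [-46.  55.  77. 118. -63.  65. -62.]
[[ 0.712 -0.361  0.08 ]
 [ 0.465 -0.402  0.08 ]]
```

```bash
cat >> h.py <<'E'
def force(phi,n=5):
    t=np.array([np.sin(phi),-np.cos(phi),0]); r=np.array([np.cos(phi),np.sin(phi),0]); a=[]
    for _ in range(n): a.append(manip.read_state()["contact_force"]); manip.dwell(.02)
    a=np.mean(a,0); return -a@t,a@r,a[2]   # resisting, outward, up
E
python3 - <<'E'
from h import *
P0=np.radians(-77.75)
p,R=crank(P0,f=-1)
manip.command_gripper(.42,60)
manip.reach(p+[0,0,.15],R)
b=manip.servo_line(p,R,.1,stop_force=5); print('down',b,np.round(manip.read_state()["eef_pos"],4))
if not b:
    print('base',np.round(force(P0),2))
    manip.command_gripper(.27,60); s=manip.read_state(); print(s["grip_width"],s["gripper_force"],np.round(force(P0),2))
    for d in (4,8,12):
        ph=P0-np.radians(d); manip.servo_line(*crank(ph,f=-1),speed=.06); s=manip.read_state()
        print(d,round(s["t"],2),np.round(force(ph),2),round(s["grip_width"],3),round(s["gripper_force"],1),np.round(s["eef_pos"]-crank(ph)[0],4))
E
```

```text
down False [ 0.6149 -0.2717  0.0788]
base [ 0.32 -0.16  0.09]
0.266255752970357 0.0 [-0.14  0.25 -0.17]
4 22.07 [ 4.3   0.45 -2.02] 0.274 2.1 [0.0015 0.0006 0.0002]
8 22.44 [ 5.58 -0.19 -3.26] 0.268 2.9 [0.0017 0.0005 0.0003]
12 22.81 [ 6.01 -0.14 -2.33] 0.27 3.0 [0.0018 0.0002 0.0004]
```

Run:
```python
from h import *
P0=np.radians(-77.75)
for d in range(19,62,7):
    ph=P0-np.radians(d); b=manip.servo_line(*crank(ph,f=-1),speed=.06,stop_force=8); s=manip.read_state()
    print(d,b,round(s["t"],2),np.round(force(ph),2),round(s["grip_width"],3),round(s["gripper_force"],1),np.round(s["eef_pos"]-crank(ph)[0],4))
    if b: break
```

```text
19 False 23.27 [ 5.69 -0.29 -1.69] 0.272 2.6 [ 0.0015 -0.0002  0.0005]
26 False 23.74 [ 5.   -0.61 -1.52] 0.269 2.5 [ 0.0014 -0.0007  0.0007]
33 False 24.21 [ 5.03 -0.2  -1.47] 0.268 2.5 [ 0.0014 -0.0011  0.0008]
40 False 24.68 [ 5.08  0.09 -0.48] 0.268 2.5 [ 0.0013 -0.0014  0.0009]
47 True 24.97 [-0.33  0.11  0.17] 0.269 0.0 [ 0.0096 -0.0064  0.0009]
```

The stop triggered early, so I look before going on.

Run:
```python
from h import *
s=manip.read_state(); print(np.round(s["eef_pos"],4),np.round(s["contact_force"],2),s["grip_width"])
a=manip.camera("scene")[0][130:270,130:320]; b=manip.camera("top")[0][150:290,240:430]
cv2.imwrite("pics/c3.png",cv2.cvtColor(cv2.resize(np.hstack([a,b]),(798,294),interpolation=cv2.INTER_CUBIC),cv2.COLOR_RGB2BGR))
```

```text
[ 0.5345 -0.2599  0.0786] [-0.38  0.14  0.1 ] 0.2702604675058608
```

View pics/c3.png

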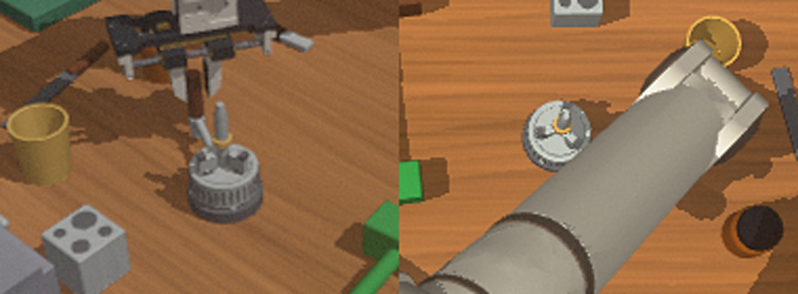

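The grip at (195,95) still stands between the fingers and the path is clear, so the early stop was only a start-up transient. I continue in slower steps, with the stop threshold taken from a low-force baseline.

Run:
```python
from h import *
P0=np.radians(-77.75)
for d in (46,52,58,63):
    ph=P0-np.radians(d); b=manip.servo_line(*crank(ph,f=-1),speed=.04,stop_force=11); s=manip.read_state()
    print(d,b,round(s["t"],2),np.round(force(ph),2),round(s["grip_width"],3),round(s["gripper_force"],1),np.round(s["eef_pos"]-crank(ph)[0],4))
    if b: break
```

```text
46 False 25.57 [ 6.5  -0.14 -2.74] 0.269 3.1 [ 0.0021 -0.0015  0.0006]
52 False 26.1 [ 6.41 -0.08 -2.18] 0.273 3.1 [ 0.002  -0.0019  0.0007]
58 False 26.63 [ 6.21 -0.4  -1.49] 0.266 3.2 [ 0.0019 -0.0023  0.0008]
63 False 27.12 [ 6.86 -0.33 -0.64] 0.269 3.2 [ 0.0018 -0.0026  0.0009]
```

Run:
```python
from h import *
P0=np.radians(-77.75)
for d in np.arange(65,125,2.):
    ph=P0-np.radians(d); b=manip.servo_line(*crank(ph,f=-1),speed=.02,stop_force=7); s=manip.read_state()
    f=force(ph,3); print(d,b,round(s["t"],2),np.round(f,2),round(s["gripper_force"],1),np.round(s["eef_pos"]-crank(ph)[0],4))
    if b or f[0]>9: break
```

```text
65.0 False 27.55 [ 7.59 -0.52 -2.14] 3.7 [ 0.002  -0.003   0.0009]
67.0 False 27.95 [ 7.36 -0.37 -2.39] 3.7 [ 0.0019 -0.0031  0.0009]
69.0 False 28.35 [ 7.62 -0.22 -2.06] 3.7 [ 0.0018 -0.0033  0.0009]
71.0 False 28.75 [ 7.35  0.13 -1.93] 3.7 [ 0.0017 -0.0033  0.0009]
73.0 False 29.15 [ 6.99  0.31 -1.27] 3.7 [ 0.0016 -0.0034  0.0009]
75.0 False 29.55 [ 7.55  0.53 -1.52] 3.7 [ 0.0015 -0.0034  0.0009]
77.0 False 29.95 [ 7.67  0.27 -1.09] 3.7 [ 0.0015 -0.0035  0.0009]
79.0 False 30.35 [ 7.58  0.34 -1.01] 3.7 [ 0.0014 -0.0035  0.0009]
81.0 False 30.75 [ 7.76  0.14 -1.35] 3.7 [ 0.0013 -0.0036  0.0009]
83.0 False 31.15 [ 7.1   0.29 -0.51] 3.7 [ 0.0012 -0.0036  0.0009]
85.0 False 31.55 [ 7.74  0.19 -1.05] 3.7 [ 0.0011 -0.0037  0.0009]
87.0 False 31.95 [7.08 0.13 0.18] 3.7 [ 0.0011 -0.0037  0.0009]
89.0 False 32.35 [7.39 0.53 0.25] 3.8 [ 0.001  -0.0038  0.0009]
91.0 False 32.75 [ 7.82 -0.11  0.05] 3.9 [ 0.0009 -0.0038  0.0009]
93.0 False 33.15 [ 8.36 -0.04 -0.08] 4.0 [ 0.0008 -0.004   0.0009]
95.0 False 33.55 [ 8.44 -0.58  0.12] 4.2 [ 0.0007 -0.0041  0.0008]
97.0 False 33.95 [8.57 0.41 0.47] 4.3 [ 0.0006 -0.0042  0.0008]
99.0 False 34.35 [8.95 0.15 0.53] 4.5 [ 0.0005 -0.0044  0.0008]
101.0 False 34.75 [9.03 0.37 0.84] 4.6 [ 0.0004 -0.0045  0.0008]
```

The force has been rising steadily since about 89°, so the jaws have met the bit. At rest it reads about 7.5 N free (9 N nominal when moving), so a good 14 N corresponds to roughly 11.7 N at rest.

Run:
```python
from h import *
P0=np.radians(-77.75)
for d in np.arange(103,135,2.):
    ph=P0-np.radians(d); b=manip.servo_line(*crank(ph,f=-1),speed=.02,stop_force=6); s=manip.read_state()
    f=force(ph,4); print(d,b,round(s["t"],2),np.round(f,2),round(s["gripper_force"],1),np.round(s["eef_pos"]-crank(ph)[0],4))
    if b or f[0]>11.5 or s["gripper_force"]>5.75: break
```

```text
103.0 False 35.15 [9.8  0.11 1.16] 4.8 [ 0.0003 -0.0047  0.0009]
105.0 False 35.57 [10.15 -0.09  1.31] 4.9 [ 0.0002 -0.0048  0.0008]
107.0 False 35.98 [10.38 -0.03  1.19] 5.1 [ 0.     -0.0049  0.0008]
109.0 False 36.4 [10.38 -0.04  1.65] 5.2 [-0.0001 -0.0051  0.0008]
111.0 False 36.82 [10.89 -0.11  2.03] 5.4 [-0.0003 -0.0052  0.0008]
113.0 False 37.23 [10.86  0.22  2.07] 5.5 [-0.0004 -0.0053  0.0008]
115.0 False 37.65 [11.68  0.19  2.81] 5.7 [-0.0006 -0.0054  0.0008]
```

Run:
```python
from h import *
ph=np.radians(-77.75-115)
manip.command_gripper(.45); print(np.round(force(ph),2))
p=manip.read_state()["eef_pos"]
print(manip.servo_line(np.r_[p[:2],.26],None,.12,stop_force=8))
L=np.array([.36,.05,.3]); manip.reach(L,tool([0,1],0,-1))
s=manip.read_state(); print(s["t"],np.round(s["contact_force"],2))
a=manip.camera("scene")[0]; b=manip.camera("top")[0]
cv2.imwrite("pics/end.png",cv2.cvtColor(np.hstack([cv2.resize(a[120:400,120:520],(400,280)),cv2.resize(b[80:360,60:460],(400,280))]),cv2.COLOR_RGB2BGR))
```

```text
[-0.38  0.2  -0.19]
False
40.8833 [0.4  0.79 0.1 ]
```

View pics/end.png

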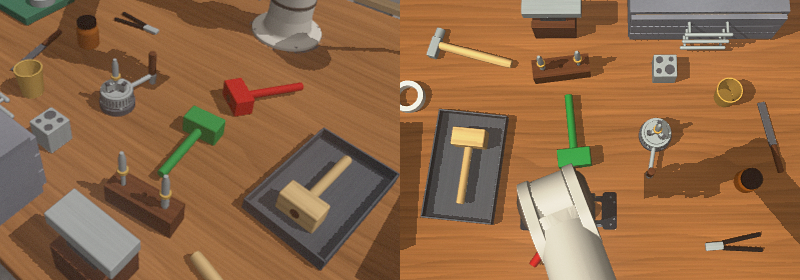

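The mallet lies in the tray at (467,160) in the right half. The crank grip has swung round to (651,172), all three bits stand upright, and the cup (729,92) and jar (748,180) haven't moved. The arm is clear, so I'm handing in.

```bash
python3 -c "
from bench import manip
print(manip.job_done())"
```

```text
the job is handed in; nothing more can be done
None
```

I handed the job in at about 41 s; the interface gave no verdict. The mallet lies flat in the tray, the jaws are closed on the bit to an estimated 13–14 N at the grip (about 11.5 N measured with the arm stopped), and the crank is let go, with bits, jar and cup in place in the last pictures.

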